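# Close the control-unit reading jig

## Robot

A 6-joint arm with a two-finger parallel gripper is mounted at the origin on the work surface. World frame = base frame: x ahead of the robot, y to its left, z up, the work surface at z = 0. Lengths are in m, angles in degrees, forces in N, time in s.
With the tool pointing down it reaches from about 0.4 to 0.825 m from the base axis. Payload 7 kg.
Tool frame: the origin (TCP) lies on the centre line of the jaws, within the pads' length; the fingertips stand 19 mm ahead of it and the grasp point (between the pads) is the TCP; z points along the fingers, y is the line along which they close (so a half turn about z gives the same grasp; the last joint's range is limited). The gripper opens to 88 mm and grips with 3 to 60 N. Pads are 19 mm wide; open, the fingers measure 130 mm over their backs; the gripper's body (78 mm by 193 mm) begins 47 mm behind the grasp point.
Start: joints at [-50.357, 20.546, 0.682, 0, -70.136, -16.507], TCP at [0.265, -0.621, 0.246] pointing down, gripper open.
Joint ranges: [-176.03, 176.03], [-82.01, 121.73], [-58.28, 71.71], [-173.87, 95.51], [-174.79, -0.11], [-173.66, 173.66]. Speed limits (degrees/s): [136.94, 136.94, 172.46, 180, 180, 180].

## Interface

Orientations are given as [roll, pitch, yaw] about the fixed x, y, z axes, in that order (R = Rz(yaw) Ry(pitch) Rx(roll)).
In Python, from plant import ctrl gives the robot as it stands.
- The arm moves only by the tool move_arm, never from a script. Its argument "motion" is a list of rows, each a list of 3 entries, a list of its own where there are three numbers: the shift along the tool's x, y, z in mm, then the turn, a rotation vector about the tool's x, y, z in degrees, then the closure, from 0 (fully open) to 1 (shut). A call has 1 to 10 rows; each row is the pose to reach, as a shift and turn from the pose commanded when the call began, along the tool's axes at that moment; what a row does not reach only later rows make up. A row lasts 1/12 s, in which the tool goes at most 41.7 mm and 7.16 degrees, less where a joint would pass 70% of its speed; a pose out of reach is approached as far as the arm can. A call with a gripper value outside its range is refused whole. The fingers move at their own pace and stop on an object; the grip force is fixed at half the most. Time passes only in rows, so rows that repeat a pose let the fingers close. It gives the time, the measured TCP pose, the force, the opening and the grip force at its end, in the units of the state.
- ctrl.get_obs(): the state, without advancing time (a new reading comes with each control period).
- ctrl.snapshot(name): name is "side" or "top" or "wrist"; returns a dict with "color" (384x512x3 uint8, blue, green, red), "camera_matrix" (3x3 intrinsics, pixels), "cam_to_world" (4x4, takes a point from camera to world coordinates). Camera axes: x right, y up, looking along -z (the intrinsics and any distortion apply to the point x, -y, -z); pixel columns grow to the right and rows downward; lengths in m; the calibration is good to about 2 mm. The wrist camera is an equidistant fisheye: a pixel r from the principal point sees the ray r / f radians off the axis. A picture is of the moment at which its call begins. There is no depth.
- ctrl.close_job(): hands the job in; it is judged then, once.
The state is a dict: "clock": time; "joint_pos": joint angles; "qvel": joint speeds; "tau": joint torques, N m; "tool_pos": TCP position; "orientation": TCP orientation; "force": force on the tool from outside, world axes, zero at the start; "moment": the same for the moment, N m; "opening": finger opening in m; "gripper_force": force on a finger pad.
Only numpy, scipy, OpenCV 4.12 (cv2) and the standard library are available. Lean on these libraries where they do the work, as an engineer would, in place of code of your own. Each camera call takes 0.05 s, during which the arm holds its last target. There are 200 camera calls.

## Task

Load the control-unit board for reading: push its carrier along the jig's rails, under the probe bridge, until it is fully home against the stop, and only then press the hinged cover down until it clicks and stays shut by itself. Leave everything else on the bench where it is.

Things in the scene. Friction and masses are not known exactly. Their poses are not given: they have to be found in the camera images.
- jig: The fixed reading jig: aluminium base plate 240 (x) by 380 (y) by 15 mm. Origin on the table under the cover's middle; the plate spans x -120..120, y -215..165 mm of it. x points from the cover's free edge to its hinge, y along the two steel rails to the probe bridge, z up. Rail tops at z 30, rails at x 48..65 and -65..-48.
- bridge (a point): Centre of the top of the probe bridge's black box, at (10, 113, 90) mm in the jig frame. The box is 130 (x) by 75 (y) by 30 mm; it stands on a clear plate on four posts (x -100..100, y 60..160, z 52..60), under which the board's end passes. Fixed.
- catch (a point): Centre of the top of the small dark steel catch block, 15 (x) by 50 (y) by 20 mm, at (-94, 0, 35) mm in the jig frame, in front of the cover's free edge; its sprung roller snaps over the nub on the cover's tongue. Fixed.
- carrier (a joint): Slide of the grey carrier that bears the green circuit board between the rails, in metres: 0 = fully home under the bridge (hard stop), grows as it is drawn out along the jig's -y; range 0 to 0.075. It rubs with about 2 N and stays where it is left. Starts drawn out by 35 to 65 mm. Carrier top at z 22 in the jig frame.
- carrier_tab (a point): Centre of the top edge of the carrier's upright aluminium tab at its outer (-y) end: 40 mm along the jig's x, 12 mm thick along the jig's y, standing from z 22 to z 56 in the jig frame (34 mm high). Axes parallel to the jig's. At home it lies at (0, -105, 56) mm in the jig frame. Free space all round it.
- cover (a joint): Hinge of the cover in rad: 0 = shut (level, on its stop), grows as it opens upwards; range to 1.3. A weak spring opens it to about 0.4 or more unless the sprung catch holds it. The roller is met at 0.07 rad, takes about 7 N down on the pad to pass, and snaps the cover shut below 0.02.
- cover_pad (a point): Centre of the top face of the black rubber thumb pad (24 by 44 mm) at the free edge of the cover, a grey frame with a clear window, 159 mm long, 74 wide, 6 thick, a steel tongue 26 mm long below its free edge. 144 mm from the hinge axis and 7 mm above the cover's mid-plane; z = outward normal of the cover. Shut, it is at (-64, 0, 58) mm in the jig frame.
- cover_hinge (a point): Centre of the cover's hinge axis, at (80, 0, 51) mm in the jig frame; turns with the cover, y along the axis. The cover reaches from here towards the jig's -x and swings up about +y.
- screwdriver: Screwdriver with a black handle, 170 mm long, loose on the table behind the jig (its +x side). Origin under its middle, x along it. A bystander.
- plug: Small black connector plug, 24 by 34 by 16 mm with a grey nose, loose on the jig's base plate near its front right corner. Origin at the centre of its underside. A bystander.
- spool: White solder spool, 40 mm across, 32 mm high, loose on the jig's base plate near its rear right corner. Origin at the centre of its underside. A bystander.
- multimeter: Black multimeter, 150 by 75 by 39 mm, lying loose at the right of the bench. Origin at the centre of its underside. A bystander.
- shell: Empty aluminium control-unit housing half, an open box 140 by 120 by 28 mm, loose at the left of the bench. Origin at the centre of its underside. A bystander.
- tweezers: Steel tweezers, 126 mm long, lying loose at the right of the bench, nearer the robot. Origin under the middle. A bystander.
- flux_jar: Low black flux jar, 60 mm across, 35 mm high, loose at the left of the bench, nearer the robot. Origin at the centre of its underside. A bystander.

How it is judged:
By the outcome, as a careful person would: the job done as asked, in the order asked, and still so for the second after the job is handed in, with the robot touching nothing.
It also fails if it takes over 45 s, if anything falls off the work surface, if the arm or the gripper's body presses on something with over 40 N, if the wrist force passes 120 N, or if a joint passes its speed limit or range.

## Working session

There is one attempt and no reset: what is moved stays moved. The work goes in short steps, Python scripts to look and compute and a tool call to move; the robot and the scene stay as the last step left them, time stands still between calls to the robot, and variables do not carry over. Pictures are saved under pics/ and viewed, at most 10 in all, crops included, and the job is handed in when it is done.

Besides the shell and the picture viewer there is one more tool, called after "Call:" in YAML: its name, and indented under it one key for each argument. move_arm: Moves the arm, as the interface text tells. Its arguments: {"type":"object","properties":{"motion":{"type":"array"}},"required":["motion"]}

```bash
mkdir -p pics; ls
python3 - <<'E'
from plant import ctrl
import cv2
for n in("top","side"):
    s=ctrl.snapshot(n); cv2.imwrite(f"pics/{n}0.png",s["color"]); print(n,s["camera_matrix"].tolist(),s["cam_to_world"].round(4).tolist(),s.keys())
    import pickle; pickle.dump(s,open(f"{n}0.pkl","wb"))
o=ctrl.get_obs();print(o)
E
```

```text
pics
top [[364.5455769815296, 0.0, 258.7618741205147], [0.0, 364.5455769815296, 190.50652097429833], [0.0, 0.0, 1.0]] [[-0.0271, 0.9871, -0.1577, 0.3556], [-0.9996, -0.0251, 0.0152, 0.0347], [0.0111, 0.158, 0.9874, 1.0725], [0.0, 0.0, 0.0, 1.0]] dict_keys(['color', 'camera_matrix', 'cam_to_world'])
side [[441.0520344550105, 0.0, 265.6768908638486], [0.0, 441.0520344550105, 193.06459752854244], [0.0, 0.0, 1.0]] [[-0.8123, 0.3054, -0.497, -0.1395], [-0.5831, -0.4464, 0.6787, 0.8728], [-0.0146, 0.8411, 0.5407, 0.7572], [0.0, 0.0, 0.0, 1.0]] dict_keys(['color', 'camera_matrix', 'cam_to_world'])
{'clock': 0.1, 'joint_pos': array([-5.03571207e+01,  2.05876175e+01,  6.38512181e-01, -1.85621499e-02,
       -7.01343658e+01, -1.65063804e+01]), 'qvel': array([-0.04250098, -0.20964781,  0.14065666,  0.04417529,  0.01773118,
        0.0481949 ]), 'tau': array([-1.30023684e-03, -5.84164166e+01,  2.93753207e+01,  7.01566458e+00,
        1.01702206e-02, -5.57185717e-05]), 'tool_pos': array([ 0.26503992, -0.62034575,  0.24470663]), 'orientation': array([ 1.79915010e+02, -6.98699507e-03, -1.56869816e+02]), 'force': array([0.85797924, 0.12707336, 0.23134924]), 'moment': array([0.0246007 , 0.01255547, 0.01158264]), 'gripper_force': 0.0, 'opening': 0.08782047478381802}
```

View pics/top0.png

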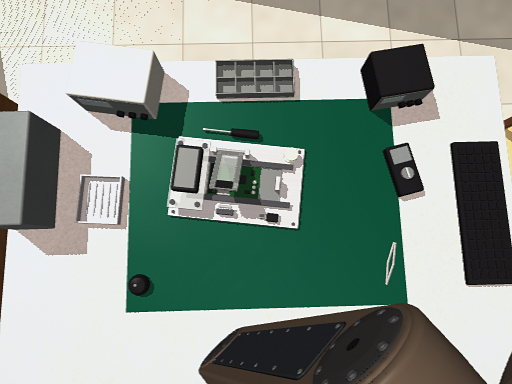

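View pics/side0.png

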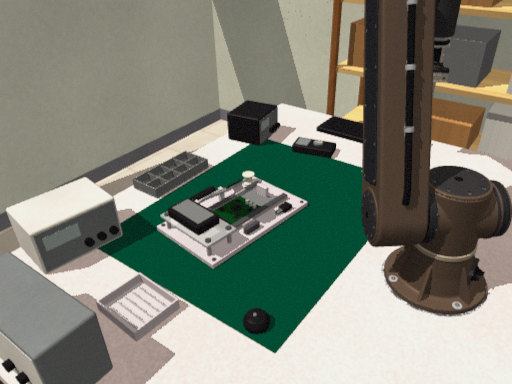

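The top view shows the plate with corners near (178,137), (304,150), (298,228) and (167,214). The bridge is at its left, the cover is open near (228,170), and the tab is near (278,184). I'll measure the plate and enlarge the crops.

```bash
cat > h.py <<'E'
import numpy as np,cv2,pickle
def ray(s,u,v):
    K=s["camera_matrix"];T=s["cam_to_world"]
    d=T[:3,:3]@np.array([(u-K[0,2])/K[0,0],-(v-K[1,2])/K[1,1],-1]);return T[:3,3],d
def onz(s,u,v,z):
    o,d=ray(s,u,v);return o+d*(z-o[2])/d[2]
def proj(s,P):
    K=s["camera_matrix"];T=s["cam_to_world"];p=T[:3,:3].T@(np.array(P)-T[:3,3])
    return K[0,2]+K[0,0]*p[0]/-p[2],K[1,2]-K[1,1]*p[1]/-p[2]
def tri(a,b):
    (o1,d1),(o2,d2)=a,b
    t=np.linalg.lstsq(np.c_[d1,-d2],o2-o1,rcond=None)[0];p,q=o1+d1*t[0],o2+d2*t[1]
    return (p+q)/2,np.linalg.norm(p-q)
def jigfit(s):
    # plate mask: not green mat inside the mat
    im=s["color"];hsv=cv2.cvtColor(im,cv2.COLOR_BGR2HSV)
    g=((hsv[...,0]>60)&(hsv[...,0]<95)&(hsv[...,1]>120)).astype(np.uint8)
    m=1-g;m[:138]*=1
    return m
E
python3 - <<'E'
from h import *
s=pickle.load(open("top0.pkl","rb"));im=s["color"]
m=jigfit(s); m=cv2.morphologyEx(m,cv2.MORPH_OPEN,np.ones((5,5)))
n,l,st,c=cv2.connectedComponentsWithStats(m)
k=l[190,190];print(st[k])
cs,_=cv2.findContours((l==k).astype(np.uint8),cv2.RETR_EXTERNAL,cv2.CHAIN_APPROX_NONE)
r=cv2.minAreaRect(cs[0]);b=cv2.boxPoints(r);print(b)
h=cv2.convexHull(cs[0]);print(cv2.approxPolyDP(h,5,True)[:,0].tolist())
W=np.array([onz(s,u,v,0.015)[:2] for u,v in b]);print(W,np.linalg.norm(W-np.roll(W,1,0),axis=1))
a=cv2.resize(im[125:240,155:315],None,fx=4.9,fy=4.9,interpolation=cv2.INTER_CUBIC);cv2.imwrite("pics/c0.png",a)
s2=pickle.load(open("side0.pkl","rb"))
cv2.imwrite("pics/c1.png",cv2.resize(s2["color"][165:275,150:315],None,fx=4.8,fy=4.8,interpolation=cv2.INTER_CUBIC))
E
```

```text
[ 167  136  138   93 9989]
[[165.25272 215.29826]
 [173.3721  134.91637]
 [305.9487  148.30794]
 [297.8293  228.68983]]
[[176, 138], [304, 149], [298, 227], [168, 215]]
[[ 0.4586014   0.29123517]
 [ 0.69999121  0.27013437]
 [ 0.64894337 -0.12657168]
 [ 0.40976619 -0.09162431]] [0.38596147 0.2423103  0.39997696 0.24171687]
```

View pics/c0.png

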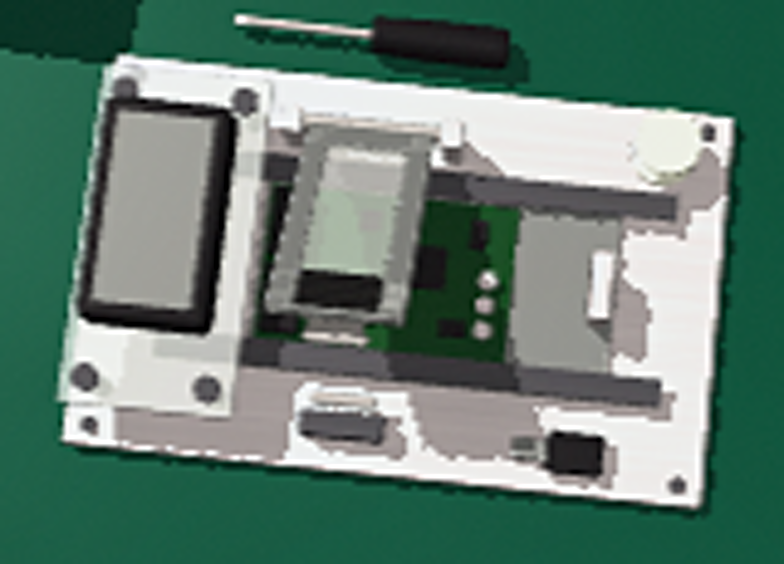

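View pics/c1.png

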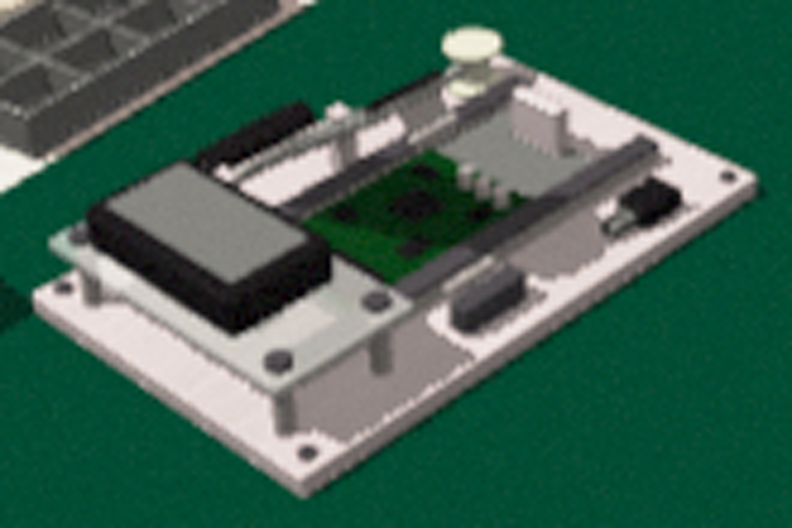

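In the top crop, the tab's top strip is centred at about (600,284) and the pad at about (340,290). The plug lies at (575,450) and the spool at (670,145). The side crop shows the cover about 0.4 to 0.6 rad open and the plate corners at (35,295), (303,478) and (757,178). Next I'll cast these points and fit the jig pose.

```bash
cat >> h.py <<'E'
def fit(J,W):
    J,W=np.array(J),np.array(W);a=J-J.mean(0);b=W-W.mean(0)
    y=np.arctan2((a[:,0]*b[:,1]-a[:,1]*b[:,0]).sum(),(a*b).sum());c,s=np.cos(y),np.sin(y);R=np.array([[c,-s],[s,c]])
    return R,W.mean(0)-R@J.mean(0),y
E
python3 - <<'E'
from h import *
t=pickle.load(open("top0.pkl","rb"));s=pickle.load(open("side0.pkl","rb"))
T=lambda x,y:(155+x/4.9,125+y/4.9); S=lambda x,y:(150+x/4.8,165+y/4.8)
J=[(-.12,.165),(.12,-.215),(-.12,-.215)]
Wt=[onz(t,*T(*p),.015)[:2] for p in[(63,432),(735,118),(703,497)]]
Js=[(-.12,.165),(.12,.165),(-.12,-.215)]
Ws=[onz(s,*S(*p),.015)[:2] for p in[(304,480),(34,298),(756,180)]]
for a,b in((J,Wt),(Js,Ws),(J+Js,Wt+Ws)):
    R,o,y=fit(a,b);print(np.degrees(y),o,((np.array(b)-(np.array(a)@R.T+o))*1000).round(1).tolist())
inv=lambda p:R.T@(p[:2]-o)
pt=onz(t,*T(601,284),.056);print("tab",pt,inv(pt)*1000)
ps=onz(s,*S(540,105),.056);print("tab side",ps,inv(ps)*1000)
# bridge top check
for n,c,P in(("t",t,[(122,97),(237,107),(208,333),(82,315)]),("s",s,[(182,163),(90,212),(235,298),(330,243)])):
    f=T if n=="t" else S
    print("bridge",n,np.mean([inv(onz(c,*f(*p),.09)) for p in P],0)*1000)
# pad: top ray with jig plane y=0
k,d=ray(t,*T(339,291))
kj=np.r_[inv(k),k[2]];dj=np.r_[R.T@d[:2],d[2]]
for th in np.arange(.3,.9,.05):
    x=.08-.144*np.cos(th)+.007*np.sin(th)*1; z=.051+.144*np.sin(th)+.007*np.cos(th)
    q=kj+dj*(z-kj[2])/dj[2]; print(round(th,2),round(x*1000),round(z*1000),(q*1000).round())
np.savez("jig.npz",R=R,o=o,y=y)
E
```

```text
-7.7634540251883974 [0.5607221  0.10425613] [[0.5, -0.2], [-4.0, 1.4], [3.5, -1.2]]
-7.271301773924061 [0.55360543 0.10741188] [[1.7, -2.7], [-2.7, -0.6], [1.0, 3.3]]
-7.24660375687816 [0.55680161 0.10607242] [[6.0, -1.1], [-2.1, -1.3], [5.6, -1.7], [-1.4, -1.3], [-5.8, 0.7], [-2.3, 4.7]]
tab [ 0.53821756 -0.03516939  0.056     ] [  -0.6193478  -142.45783152]
tab side [ 0.53297162 -0.03010624  0.056     ] [  -6.46205459 -138.09684745]
bridge t [  9.07275574 107.92391935]
bridge s [  5.01684511 114.38422256]
0.3 -55 100 [-27.   3. 100.]
0.35 -53 107 [-29.   3. 107.]
0.4 -50 114 [-30.   2. 114.]
0.45 -47 120 [-31.   1. 120.]
0.5 -43 126 [-32.   1. 126.]
0.55 -39 132 [-33.  -0. 132.]
0.6 -35 138 [-34.  -1. 138.]
0.65 -30 144 [-35.  -1. 144.]
0.7 -26 149 [-36.  -2. 149.]
0.75 -21 154 [-37.  -2. 154.]
0.8 -15 159 [-37.  -3. 159.]
0.85 -10 164 [-38.  -3. 164.]
0.9 -4 168 [-39.  -4. 168.]
```

```bash
cat > go.py <<'E'
import sys
from h import *
from plant import ctrl
from scipy.spatial.transform import Rotation as Ro
j=np.load("jig.npz")
def J2W(p): return np.r_[j["R"]@np.array(p[:2])+j["o"],p[2]]
def W2J(p): return np.r_[j["R"].T@(np.array(p)[:2]-j["o"]),p[2]]
def rel(p,extra=0):
    """target TCP (jig mm), tool down, tool x along jig -y (+extra)"""
    o=ctrl.get_obs();R=Ro.from_euler("xyz",o["orientation"],degrees=True)
    G=Ro.from_euler("xyz",[180,0,np.degrees(j["y"])-90+extra],degrees=True)
    print("t",round(o["clock"],2),"tcp jig",(W2J(o["tool_pos"])*1e3).round(1),"F",o["force"].round(1),"shift",(R.inv().apply(J2W(np.array(p)/1e3)-o["tool_pos"])*1e3).round(1),"rot",np.degrees((R.inv()*G).as_rotvec()).round(2),o["orientation"].round(2))
if __name__=="__main__": rel([float(x) for x in sys.argv[1:4]])
E
python3 go.py 0 -190 150
```

```text
t 0.1 tcp jig [-197.8 -757.4  244.7] F [0.9 0.1 0.2] shift [-457.6  389.4   95.2] rot [ 8.000e-02  4.000e-02 -5.962e+01] [ 1.7992e+02 -1.0000e-02 -1.5687e+02]
```

Call:
move_arm:
  motion:
    - [[-458,389,95],[0,0,-59.6],1]
    - [[-458,389,95],[0,0,-59.6],1]
    - [[-458,389,95],[0,0,-59.6],1]
    - [[-458,389,95],[0,0,-59.6],1]
    - [[-458,389,95],[0,0,-59.6],1]
    - [[-458,389,95],[0,0,-59.6],1]
    - [[-458,389,95],[0,0,-59.6],1]
    - [[-458,389,95],[0,0,-59.6],1]
    - [[-458,389,95],[0,0,-59.6],1]
    - [[-458,389,95],[0,0,-59.6],1]

```text
clock: 0.93
tool_pos: [0.4493, -0.2505, 0.1802]
orientation: [-180.0, 0.0, -97.1]
force: [1.8, -0.8, -0.2]
opening: 0.0265
gripper_force: 0.0
```

```bash
python3 go.py 0 -190 150
```

```text
t 0.93 tcp jig [ -61.7 -367.3  180.2] F [ 1.8 -0.8 -0.2] shift [-177.1  -62.2   30.2] rot [-0.    0.    0.16] [-180.      0.    -97.09]
```

Call:
move_arm:
  motion:
    - [[-177,-62,30],[0,0,0],1]
    - [[-177,-62,30],[0,0,0],1]
    - [[-177,-62,30],[0,0,0],1]
    - [[-177,-62,30],[0,0,0],1]
    - [[-177,-62,30],[0,0,0],1]
    - [[-177,-62,30],[0,0,0],1]
    - [[-177,-62,30],[0,0,0],1]

```text
clock: 1.52
tool_pos: [0.5329, -0.0834, 0.1498]
orientation: [179.9, -0.0, -97.1]
force: [-0.2, 1.1, -0.5]
opening: 0.0005
gripper_force: 0.0
```

Run:
```python
from go import *
rel([0,-180,55])
s=ctrl.snapshot("wrist");cv2.imwrite("pics/w0.png",s["color"]);pickle.dump(s,open("w0.pkl","wb"));print(s["camera_matrix"].tolist(),s["cam_to_world"].round(3).tolist())
```

```text
t 1.52 tcp jig [   0.2 -191.   149.8] F [-0.2  1.1 -0.5] shift [-11.1   0.   94.8] rot [ 0.08 -0.02  0.12] [ 1.7992e+02 -2.0000e-02 -9.7120e+01]
[[297.3186396354542, 0.0, 255.32831918837957], [0.0, 297.3186396354542, 195.57800177524516], [0.0, 0.0, 1.0]] [[-0.992, -0.118, -0.034, 0.524], [0.123, -0.95, -0.286, -0.161], [0.001, -0.288, 0.958, 0.29], [0.0, 0.0, 0.0, 1.0]]
```

View pics/w0.png

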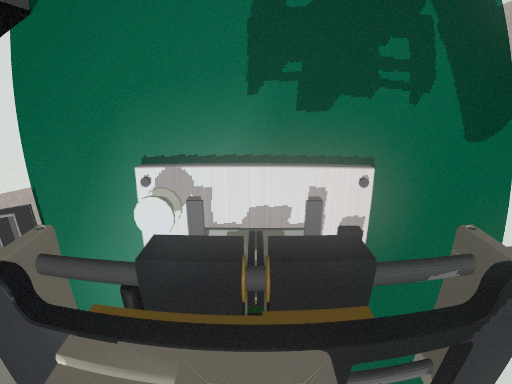

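The wrist view shows the plate's outer edge from (136,167) to (374,165), and rail ends at (195,199) and (314,198). The tab is hidden behind the fingers. I'll check the lateral position and yaw against this.

Run:
```python
from go import *
s=pickle.load(open("w0.pkl","rb"));K=s["camera_matrix"];T=s["cam_to_world"]
def f(u,v,z):
    x,y=(u-K[0,2])/K[0,0],(v-K[1,2])/K[1,1];r=np.hypot(x,y)
    d=T[:3,:3]@np.array([np.sin(r)*x/r,-np.sin(r)*y/r,-np.cos(r)]);o=T[:3,3];return W2J(o+d*(z-o[2])/d[2])*1e3
for u,v,z in((136,167,.015),(374,166,.015),(187,198,.03),(204,198,.03),(306,198,.03),(322,198,.03)):print(f(u,v,z).round(1))
```

```text
[ 119.5 -215.9   15. ]
[-116.6 -217.6   15. ]
[  64.6 -188.6   30. ]
[  48.4 -188.7   30. ]
[ -45.7 -188.9   30. ]
[ -60.9 -189.    30. ]
```

Call:
move_arm:
  motion:
    - [[-5,0,40],[0,0,0],1]
    - [[-5,0,75],[0,0,0],1]
    - [[-5,0,94],[0,0,0],1]
    - [[-5,0,94],[0,0,0],1]
    - [[-5,0,94],[0,0,0],1]

```text
clock: 1.98
tool_pos: [0.5327, -0.0809, 0.0562]
orientation: [179.9, -0.1, -97.3]
force: [0.7, -0.2, -0.1]
opening: 0.0007
gripper_force: 0.0
```

Run:
```python
from go import *
rel([0,-121,55])
s=ctrl.snapshot("side");cv2.imwrite("pics/s1.png",cv2.resize(s["color"][100:275,150:350],None,fx=3.4,fy=3.4,interpolation=cv2.INTER_CUBIC))
```

```text
t 1.98 tcp jig [  -0.4 -188.6   56.2] F [ 0.7 -0.2 -0.1] shift [-67.6  -0.3   1.2] rot [ 0.12 -0.06 -0.08] [ 1.7988e+02 -6.0000e-02 -9.7330e+01]
```

View pics/s1.png

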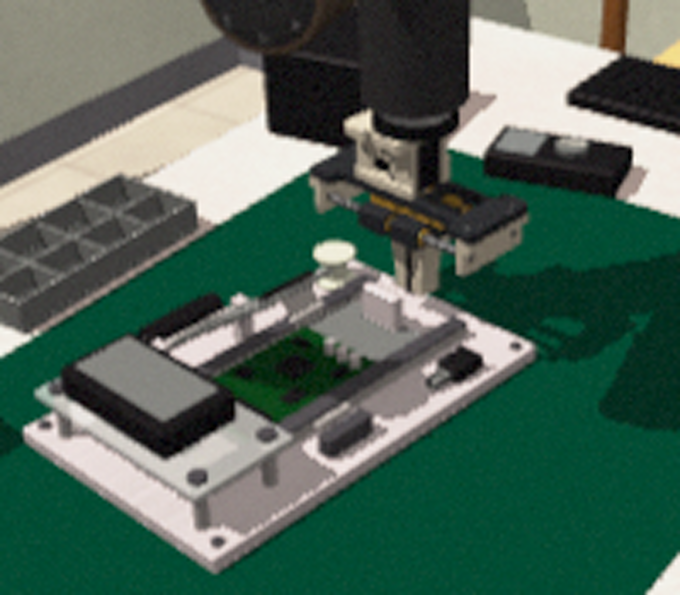

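The closed fingers stand at (415,280), just outside the tab at (382,310), and clear of the plug and spool. I'll start pushing.

Call:
move_arm:
  motion:
    - [[-10,0,1],[0,0,0],1]
    - [[-18,0,1],[0,0,0],1]
    - [[-24,0,1],[0,0,0],1]
    - [[-30,0,1],[0,0,0],1]
    - [[-35,0,1],[0,0,0],1]
    - [[-40,0,1],[0,0,0],1]
    - [[-45,0,1],[0,0,0],1]
    - [[-50,0,1],[0,0,0],1]
    - [[-55,0,1],[0,0,0],1]
    - [[-58,0,1],[0,0,0],1]

```text
clock: 2.87
tool_pos: [0.5408, -0.0217, 0.0554]
orientation: [180.0, -0.0, -97.3]
force: [0.9, -2.5, 1.5]
opening: 0.0004
gripper_force: 1.1
```

```bash
python3 go.py 0 -121 55
```

```text
t 2.87 tcp jig [   0.3 -128.7   55.4] F [ 0.9 -2.5  1.5] shift [-7.7  0.3  0.4] rot [ 0.01 -0.01 -0.  ] [ 1.7999e+02 -1.0000e-02 -9.7250e+01]
```

Call:
move_arm:
  motion:
    - [[-2,0,0],[0,0,0],1]
    - [[-4,0,0],[0,0,0],1]
    - [[-6,0,0],[0,0,0],1]
    - [[-7,0,0],[0,0,0],1]
    - [[-7,0,0],[0,0,0],1]

```text
clock: 3.28
tool_pos: [0.5415, -0.0163, 0.0554]
orientation: [180.0, -0.1, -97.3]
force: [1.7, -8.9, 1.3]
opening: 0.0006
gripper_force: 4.2
```

```bash
python3 go.py 0 -121 55
```

```text
t 3.28 tcp jig [   0.3 -123.3   55.4] F [ 1.7 -8.9  1.3] shift [-2.3  0.3  0.4] rot [ 0.03 -0.09 -0.02] [ 1.7997e+02 -9.0000e-02 -9.7260e+01]
```

Call:
move_arm:
  motion:
    - [[-2,0,0],[0,0,0],1]
    - [[-3,0,0],[0,0,0],1]
    - [[-3,0,0],[0,0,0],1]
    - [[-3,0,0],[0,0,0],1]

```text
clock: 3.62
tool_pos: [0.5414, -0.016, 0.0555]
orientation: [179.9, -0.3, -97.3]
force: [4.5, -24.8, 1.0]
opening: 0.0003
gripper_force: 12.1
```

Run:
```python
from go import *
rel([0,-121,55])
s=ctrl.snapshot("top");cv2.imwrite("pics/t2.png",cv2.resize(s["color"][125:240,155:315],None,fx=4.9,fy=4.9,interpolation=cv2.INTER_CUBIC))
```

```text
t 3.62 tcp jig [ 1.00e-01 -1.23e+02  5.55e+01] F [  4.5 -24.8   1. ] shift [-2.   0.1  0.5] rot [ 0.1  -0.27 -0.04] [179.9   -0.27 -97.28]
```

The force rose to 25 N with no further travel, so the carrier is on its hard stop. I'll back off, lift, and look at the pad.

Call:
move_arm:
  motion:
    - [[15,0,0],[0,0,0],1]
    - [[30,0,0],[0,0,0],1]
    - [[30,0,-40],[0,0,0],1]
    - [[30,0,-80],[0,0,0],1]
    - [[30,0,-120],[0,0,0],1]
    - [[30,0,-145],[0,0,0],1]
    - [[15,10,-145],[0,0,0],1]
    - [[15,10,-145],[0,0,0],1]

```text
clock: 4.33
tool_pos: [0.5303, -0.0244, 0.2024]
orientation: [-179.8, 0.1, -97.3]
force: [-0.3, -0.1, -0.7]
opening: 0.0004
gripper_force: 0.0
```

Run:
```python
from go import *
rel([-43,-2,200])
s=ctrl.snapshot("side");cv2.imwrite("pics/s2.png",np.vstack([cv2.resize(s["color"][165:275,150:315],(720,480),interpolation=cv2.INTER_CUBIC)]))
pickle.dump(s,open("side2.pkl","wb"))
```

```text
t 4.33 tcp jig [  -9.9 -132.8  202.4] F [-0.3 -0.1 -0.7] shift [-130.8   33.2    2.6] rot [-0.18  0.15 -0.04] [-1.7982e+02  1.5000e-01 -9.7280e+01]
```

View pics/s2.png

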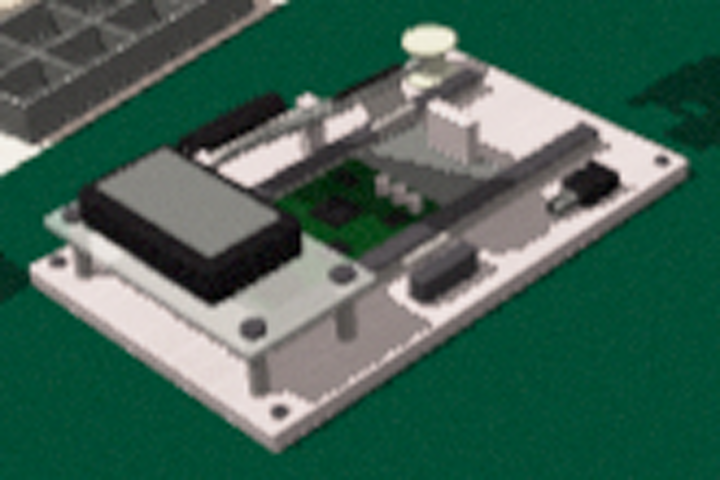

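The tab is now at (455,130) in this crop, well inboard of where it was, and the plug and spool haven't moved. Next I'll go above the pad.

Call:
move_arm:
  motion:
    - [[-40,10,0],[0,0,0],1]
    - [[-80,20,0],[0,0,0],1]
    - [[-115,30,0],[0,0,0],1]
    - [[-131,33,0],[0,0,0],1]
    - [[-131,33,20],[0,0,0],1]
    - [[-131,33,20],[0,0,0],1]

```text
clock: 4.88
tool_pos: [0.512, 0.1086, 0.1768]
orientation: [179.7, -0.1, -97.2]
force: [-1.0, -0.9, -1.6]
opening: 0.0001
gripper_force: 0.0
```

Run:
```python
from go import *
rel([-43,-2,160])
s=ctrl.snapshot("top");cv2.imwrite("pics/t3.png",cv2.resize(s["color"][125:240,155:315],None,fx=4.9,fy=4.9,interpolation=cv2.INTER_CUBIC))
```

```text
t 4.88 tcp jig [-44.8  -3.2 176.8] F [-1.  -0.9 -1.6] shift [-1.2 -1.9 16.8] rot [ 0.3  -0.14  0.07] [ 1.797e+02 -1.400e-01 -9.718e+01]
```

Call:
move_arm:
  motion:
    - [[0,2,12],[0,0,0],1]
    - [[0,5,22],[0,0,0],1]
    - [[0,8,32],[0,0,0],1]
    - [[0,10,42],[0,0,0],1]
    - [[0,12,50],[0,0,0],1]
    - [[0,14,58],[0,0,0],1]
    - [[0,15,66],[0,0,0],1]
    - [[0,16,73],[0,0,0],1]
    - [[0,17,78],[0,0,0],1]
    - [[0,17,80],[0,0,0],1]

```text
clock: 5.77
tool_pos: [0.4971, 0.1103, 0.0997]
orientation: [180.0, -0.0, -97.3]
force: [-0.3, -0.9, 1.3]
opening: 0.0003
gripper_force: 0.6
```

Run:
```python
from go import *
rel([-62,-2,77])
s=ctrl.snapshot("side");cv2.imwrite("pics/s3.png",cv2.resize(s["color"][140:275,150:315],None,fx=4,fy=4,interpolation=cv2.INTER_CUBIC))
```

```text
t 5.77 tcp jig [-59.7  -3.4  99.7] F [-0.3 -0.9  1.3] shift [-1.4  2.3 22.7] rot [ 0.02 -0.02 -0.02] [ 1.7998e+02 -2.0000e-02 -9.7260e+01]
```

View pics/s3.png

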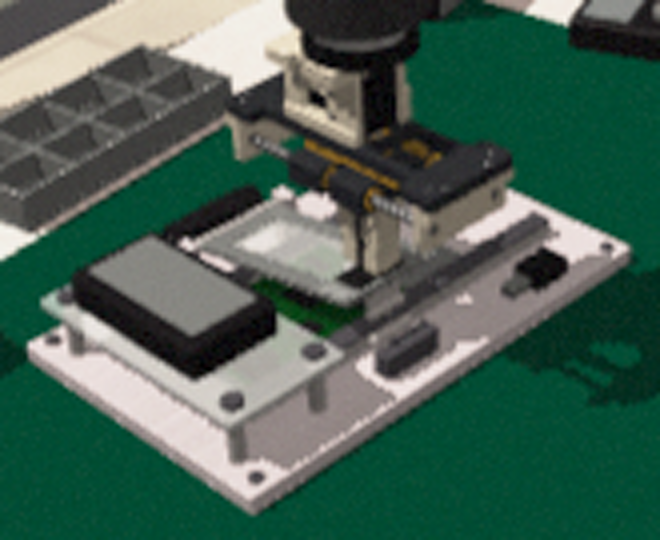

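The fingers rest on the pad, which shows at (355,275), and the cover is partly down. I'll press on to the click.

Call:
move_arm:
  motion:
    - [[-1,1,4],[0,0,0],1]
    - [[-1,2,8],[0,0,0],1]
    - [[-1,2,12],[0,0,0],1]
    - [[-1,2,15],[0,0,0],1]
    - [[-1,2,18],[0,0,0],1]
    - [[-1,2,21],[0,0,0],1]
    - [[-1,2,23],[0,0,0],1]
    - [[-1,2,24],[0,0,0],1]
    - [[-1,2,24],[0,0,0],1]

```text
clock: 6.57
tool_pos: [0.4953, 0.1117, 0.0771]
orientation: [-180.0, -0.0, -97.2]
force: [-5.6, 0.2, 11.3]
opening: 0.0002
gripper_force: 5.5
```

```bash
python3 go.py -62 -2 77
```

```text
t 6.57 tcp jig [-61.7  -2.1  77.1] F [-5.6  0.2 11.3] shift [-0.1  0.3  0.1] rot [-0.   -0.    0.01] [-180.     -0.    -97.24]
```

Force is 11 N with the tip at z 58. I'll press slightly further to be sure, then lift.

Call:
move_arm:
  motion:
    - [[0,0,1],[0,0,0],1]
    - [[0,0,2],[0,0,0],1]
    - [[0,0,2],[0,0,0],1]
    - [[0,0,2],[0,0,0],1]

```text
clock: 6.9
tool_pos: [0.4954, 0.1118, 0.0766]
orientation: [-180.0, 0.0, -97.2]
force: [-12.9, 1.3, 30.3]
opening: 0.0005
gripper_force: 14.7
```

```bash
python3 go.py -62 -2 77
```

```text
t 6.9 tcp jig [-61.7  -2.1  76.6] F [-12.9   1.3  30.3] shift [-0.1  0.3 -0.4] rot [-0.04  0.01  0.03] [-1.7996e+02  1.0000e-02 -9.7210e+01]
```

The cover is hard on its stop. I'll lift clear and move aside to check that it stays shut.

Call:
move_arm:
  motion:
    - [[0,0,-5],[0,0,0],1]
    - [[0,0,-20],[0,0,0],1]
    - [[0,0,-60],[0,0,0],1]
    - [[0,0,-100],[0,0,0],1]
    - [[40,0,-130],[0,0,0],1]
    - [[80,0,-140],[0,0,0],1]
    - [[120,0,-140],[0,0,0],1]
    - [[160,0,-140],[0,0,0],1]
    - [[200,0,-140],[0,0,0],1]
    - [[200,0,-140],[0,0,0],1]

```text
clock: 7.73
tool_pos: [0.4683, -0.0917, 0.2144]
orientation: [180.0, -0.0, -97.5]
force: [-0.6, 0.3, -0.1]
opening: 0.0006
gripper_force: 0.0
```

Run:
```python
from go import *
rel([-62,-2,77])
a=ctrl.snapshot("top")["color"][125:240,155:315];b=ctrl.snapshot("side")["color"][165:275,150:315]
f=lambda i:cv2.resize(i,(560,int(560*i.shape[0]/i.shape[1])),interpolation=cv2.INTER_CUBIC)[:299]
f=lambda i:cv2.resize(i,(430,298),interpolation=cv2.INTER_CUBIC)
cv2.imwrite("pics/f.png",np.vstack([f(a),f(b)]))
```

```text
t 7.73 tcp jig [ -62.8 -207.3  214.4] F [-0.6  0.3 -0.1] shift [-205.4    0.   137.2] rot [ 0.03 -0.03 -0.26] [ 1.7997e+02 -3.0000e-02 -9.7500e+01]
```

View pics/f.png

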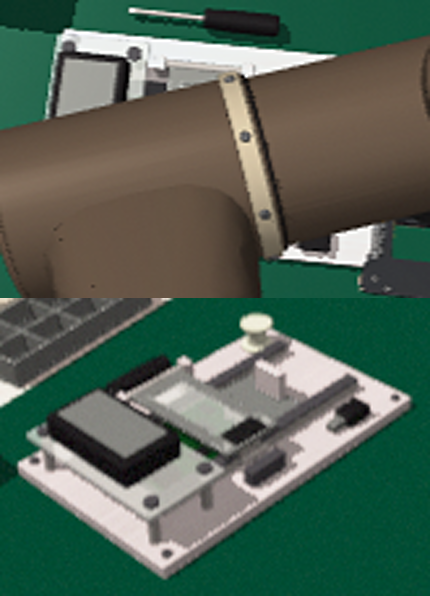

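The cover lies flat with its pad at (243,430) by the catch, and the tab is inboard at (268,377). The bystanders haven't moved. I'll check numerically against the shut and home poses, then hand in.

Run:
```python
from go import *
s=ctrl.snapshot("side")
g=lambda P:(lambda p:((p[0]-150)*430/165,298+(p[1]-165)*298/110))(proj(s,J2W(np.array(P)/1e3)))
for n,P in(("pad shut",(-64,0,58)),("pad .1rad",(-62.6,0,72.3)),("tab home",(0,-105,56)),("tab 10 out",(0,-115,56))):print(n,np.round(g(P)))
```

```text
pad shut [243. 430.]
pad .1rad [241. 418.]
tab home [269. 367.]
tab 10 out [275. 364.]
```

```bash
python3 -c "
from plant import ctrl
print(ctrl.close_job())"
```

```text
the job is handed in; nothing more can be done
None
```

The carrier is fully home against its stop, the cover was then pressed shut and stayed shut after the arm lifted clear, no bystander was touched, and the job was handed in about 8 s into the 45 s limit.

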